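Roll the angle bracket over and seat it on the fixture's locating pins

TASK

The aluminium angle bracket lies on the bench on its plain leg, with the leg that has the two holes standing up. Roll it over on the bench so that it stands on its holed leg and let go of it; then take it by the plain leg, now upright, and lower it onto the two pins of the fixture, big hole over the round pin and small hole over the diamond pin, feeling about until both pins engage and the holed leg sits flat on the pin block all along. Let go, and leave the other loose things on the bench where they are.

Things in the scene. Friction and masses are not known exactly. Their poses are not given: they have to be found in the camera images.
- bracket: Loose L-shaped aluminium bracket, 100 mm wide, legs 10 mm thick, 0.2 to 0.35 kg. Origin: middle of the outer heel edge, where the legs meet; y runs along that edge. The plain leg reaches 54 mm along +x (z 0 to 10 mm), the holed leg 58 mm along +z (x 0 to 10 mm). At the start z is up; rolled 90 degrees over the heel edge, the holed leg lies down and x is up.
- bracket_plain_leg (a point): Centre of the plain leg (32 mm from the heel edge, mid width, mid thickness); axes as bracket. At the start this leg lies flat on the bench; once upright it can be pinched across its 10 mm thickness.
- bracket_holed_leg (a point): Centre of the holed leg (32 mm from the heel edge, mid width, mid thickness); axes as bracket. Pushed near its top, from the inner side, towards the bracket's own -x, the bracket tips over its heel edge; past half-way it falls the rest by itself.
- bracket_big_hole (a point): Mouth of the big through hole, 15.8 mm diameter, on the outer face of the holed leg (the face that goes down on the pin block); at x 0, y -27, z 32 mm in the bracket's frame; axes as bracket.
- bracket_small_hole (a point): Mouth of the small through hole, 11.8 mm diameter, on the outer face of the holed leg; at x 0, y +27, z 32 mm in the bracket's frame; axes as bracket.
- fixture: Fixed fixture: dark steel base plate 112 x 176 x 12 mm (x, y, z) carrying, between two low rails, a bright pin block 66 x 138 x 10 mm. Origin: centre of the base's underside; z up. Only one way round fits: seated, the bracket's own z points along the fixture's -x, its y along the fixture's y, and the plain leg stands upright on the +x side.
- fixture_seat (a point): Centre of the pin block's top at its nominal place, 22 mm above the bench; axes as fixture. The bracket's holed leg must lie flat on this top. The block is clamped somewhere along its rails: block and pins together stand up to 12 mm from nominal along y, either way; this is not in the reading. Across (x) they are true. They do not move.
- fixture_round_pin (a point): Nominal place of the round pin's foot (true place up to 12 mm off along the fixture's y, with the whole block): y -27 mm from fixture_seat. 14 mm diameter, 16 mm high above the block's top, its last 3 mm tapered. Axes as fixture.
- fixture_diamond_pin (a point): Nominal place of the diamond pin's foot (up to 12 mm off along y, by the same amount as the round pin): y +27 mm from fixture_seat. 10 mm across along the fixture's x, 7.6 mm along y, 16 mm high, its last 3 mm tapered. Axes as fixture.
- label_roll: Bystander: white label roll, 68 mm diameter, 50 mm high, standing; origin at the centre of its underside.
- tape_roll: Bystander: roll of tape, 92 mm diameter, 19 mm high, lying flat; origin at the centre of its underside.
- thermometer: Bystander: handheld instrument 140 x 68 x 23 mm lying on the bench; origin at the centre of its underside.
- tube_clamp: Bystander: small plastic tube clamp 114 x 27 x 7 mm lying flat; origin at the centre of its underside.
- cutter: Bystander: closed snap cutter 154 x 19 x 15 mm lying flat; origin at the centre of its underside.

How it is judged (in metres and radians):
On the way:
1. the bracket stands on its holed leg on the bench, plain leg upright, let go (angle between bracket's own x axis and vertical below 0.1 rad and height (world z) of bracket below 0.006 m and horizontal distance between bracket_holed_leg and fixture above 0.12 m and contact force between the fingers and bracket below 0.2 N and linear speed of bracket below 0.03 m/s), for 0.2 s.
At the end, for the whole second after the job is handed in: The bracket rests released on the fixture, both pins through its holes, plain leg upright: holed leg flat on the pin block (within 2 mm at both holes, tilt under 0.04 rad), holes within 3 mm of the fixture's pin line and 15 mm of nominal along it; bystanders moved under 25 mm (angle between bracket's own x axis and vertical below 0.04 rad and z of bracket_big_hole in the frame of fixture between 0.0195 and 0.024 m and z of bracket_small_hole in the frame of fixture between 0.0195 and 0.024 m and x of bracket_big_hole in the frame of fixture between -0.003 and 0.003 m and x of bracket_small_hole in the frame of fixture between -0.003 and 0.003 m and y of bracket_big_hole in the frame of fixture between -0.042 and -0.012 m and y of bracket_small_hole in the frame of fixture between 0.012 and 0.042 m and linear speed of bracket below 0.01 m/s); the robot touches nothing.
It fails at once if a loose bystander is shifted by more than 25 mm (distance of any of label_roll, tape_roll, thermometer, tube_clamp, cutter from where it was at the start of the episode above 0.025 m).
It also fails if it takes over 72 s, if anything falls off the work surface, if the arm or the gripper's body presses on something with over 40 N, if the wrist force passes 120 N, or if a joint passes its speed limit or range.

ROBOT

A 6-joint arm with a two-finger parallel gripper is mounted at the origin on a cart in front of the work surface, level with it; the furniture and walls round the work are solid. World frame = base frame: x ahead of the robot, y to its left, z up, the work surface at z = 0. Lengths are in mm, angles in rad, forces in N, time in s.
With the tool pointing down it reaches from about 250 to 775 mm from the base axis. Payload 4 kg.
Tool frame: the origin (TCP) lies at the very end of the fingers, on their centre line; the grasp point (between the pads) lies 19 mm behind it; z points along the fingers, y is the direction in which the jaws open and shut (so a half turn about z gives the same grasp; the last joint's range is limited). The gripper opens to 94 mm and grips with 3 to 60 N. Pads are 16 mm wide; open, the fingers measure 119 mm over their backs; the gripper's body (75 mm by 177 mm) begins 78 mm behind the grasp point.
Start: joints at [-1.406, 0.087, 1.371, -0, 1.684, -0.103], TCP at [145.532, -530.416, 205.506] pointing down, gripper open.
Joint ranges: [-3.1, 3.1], [-0.76, 2.03], [0.27, 2.55], [-1.08, 4.22], [0.17, 2.65], [-2.57, 2.57]. Speed limits (rad/s): [2.79, 2.79, 3.14, 3.14, 3.14, 3.14].

INTERFACE

Orientations are given as a 3x3 rotation matrix whose columns are the frame's x, y, z axes.
In Python, from bench import manip, vision gives the robot as it stands.
- The arm moves only by the shell command python3 -m creep 'ROWS' [OPENING] [FORCE]. ROWS is JSON, a list of rows, each an object of numbers: "tx", "ty", "tz": the shift along the tool's x, y, z in mm; "rx", "ry", "rz": the turn, a rotation vector about the tool's x, y, z in rad. In form: [{"tx": .., "ty": .., "tz": .., "rx": .., "ry": .., "rz": ..}, ...]. A call has 1 to 20 rows; each row is the pose to reach, as a shift and turn from the pose measured when the call began, along the tool's axes at that moment; what a row does not reach only later rows make up. A row lasts 1/10 s, in which the tool goes at most 50 mm and 8.59 degrees, less where a joint would pass 70% of its speed; a pose out of reach is approached as far as the arm can. A call with a gripper value outside its range is refused whole. OPENING is the closure, from 0 (fully open) to 1 (shut), set as the call begins (- or left out, the last holds). The fingers move at their own pace and stop on an object; FORCE is the grip in N (left out, the last holds). Time passes only in rows, so rows that repeat a pose let the fingers close. It gives the time, the measured TCP pose, the force and the opening at its end, in the units of the state.
- manip.state(): the state, without advancing time (a new reading comes with each control period).
- vision.grab_frame(name): name is "side" or "top" or "wrist"; returns (picture, depth): 384x512x3 uint8, red, green, blue; 384x512 float32, mm along the optical axis (not along the pixel's ray), 0 where there is no reading.
- vision.camera_model(name): a dict with "fx", "fy", "cx", "cy" (pixels), "position" and "attitude" of the camera in the world. Camera axes: x right, y down, z forward; pixel columns grow to the right and rows downward; lengths in mm; the calibration is good to about 2 mm. A picture is of the moment at which its call begins: read the wrist's pose just before it. camera_model takes no time and is no camera call; for the wrist camera it gives the pose at the moment of the call.
- manip.hand_in(): hands the job in, once; it reports no verdict.
The state is a dict: "t": time; "joint_positions": joint angles; "joint_velocities": joint speeds; "joint_torque": joint torques, N m; "ee_pos": TCP position; "tcp_rot": TCP orientation; "wrist_force": force on the tool from outside, world axes, zero at the start; "ft_torque": the same for the moment, N m; "width": finger opening in mm.
Only numpy, scipy, OpenCV 4.12 (cv2) and the standard library are available. Lean on these libraries where they do the work, as an engineer would, in place of code of your own. Each camera call takes 0.05 s, during which the arm holds its last target.

## Working session

There is one attempt and no reset: what is moved stays moved. The work goes in short steps, Python scripts to look and compute and a shell command to move; the robot and the scene stay as the last step left them, time stands still between calls to the robot, and variables do not carry over. Pictures are saved under pics/ and viewed, and the job is handed in when it is done.

```bash
ls; mkdir -p pics
python3 - <<'E'
from bench import manip, vision
import cv2
s=manip.state()
for k,v in s.items(): print(k,v)
for n in ["side","top","wrist"]:
    print(n,vision.camera_model(n))
    p,d=vision.grab_frame(n)
    cv2.imwrite(f"pics/{n}0.png",p[:,:,::-1])
    import numpy as np
    np.save(f"pics/{n}0.npy",d)
print(manip.state()['t'])
E
```

```text
pics
t 0.0
joint_positions [-1.40612150e+00  8.79728418e-02  1.37224078e+00 -2.21249463e-05
  1.68360594e+00 -1.03134788e-01]
joint_velocities [ 0.00062039 -0.0015303  -0.0001473  -0.00099822 -0.00146565  0.00072442]
joint_torque [-6.96461611e-04 -3.40185750e+01 -3.02426112e+01  7.17400527e-02
  3.29566130e-02 -1.63750915e-04]
ee_pos [ 145.41992696 -529.85738915  204.3012771 ]
tcp_rot [[ 9.64353520e-01  2.64616965e-01 -3.86747418e-04]
 [ 2.64617167e-01 -9.64351049e-01  2.19317778e-03]
 [ 2.07391770e-04 -2.21733872e-03 -9.99997520e-01]]
wrist_force [0.18663651 0.27475273 0.17326517]
ft_torque [0.01574351 0.02724192 0.01415284]
width 93.8740760475394
side {'fx': 398.25886173684245, 'fy': 398.25886173684245, 'cx': 254.19335653931245, 'cy': 196.1426079769143, 'position': array([1085.60372636, -190.91396731, 1120.68290131]), 'attitude': array([[ 0.31234879,  0.82916501, -0.46359856],
       [ 0.94994824, -0.27573036,  0.14687106],
       [-0.00604786, -0.48626963, -0.87378789]])}
top {'fx': 367.3429502254094, 'fy': 367.3429502254094, 'cx': 261.9146952334194, 'cy': 195.16776595162258, 'position': array([ 269.57761103,  -27.31130046, 1220.25819733]), 'attitude': array([[ 0.04777814, -0.97873424,  0.19949071],
       [-0.99884282, -0.04791509,  0.0041441 ],
       [ 0.00550264, -0.19945786, -0.97989095]])}
wrist {'fx': 344.63408487448896, 'fy': 344.63408487448896, 'cx': 260.4008137868768, 'cy': 191.6204347468251, 'position': array([ 209.09913938, -514.09605194,  383.75391959]), 'attitude': array([[ 0.26435178, -0.93856305, -0.22185025],
       [-0.96442425, -0.2577386 , -0.05879346],
       [-0.001998  ,  0.22949992, -0.97330663]])}
0.15
```

View pics/side0.png

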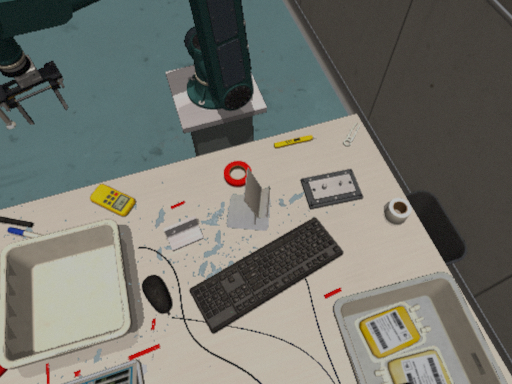

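View pics/top0.png

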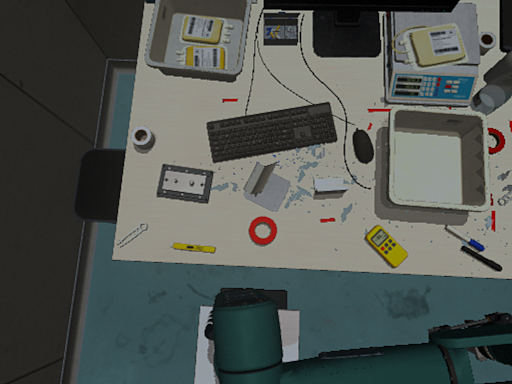

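View pics/wrist0.png

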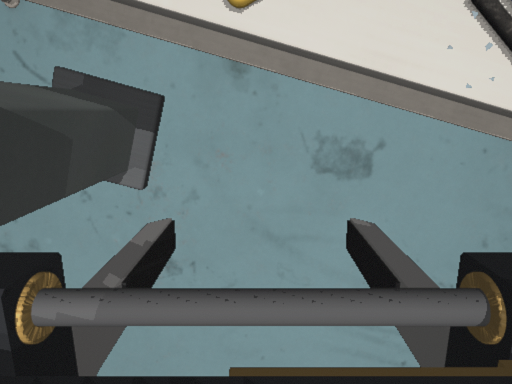

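Run:
```python
import cv2
p=cv2.imread("pics/top0.png")[120:270,110:360]
cv2.imwrite("pics/top0z.png",cv2.resize(p,None,fx=3.2,fy=3.2,interpolation=cv2.INTER_CUBIC))
p=cv2.imread("pics/side0.png")[120:270,150:400]
cv2.imwrite("pics/side0z.png",cv2.resize(p,None,fx=3.2,fy=3.2,interpolation=cv2.INTER_CUBIC))
```

```text
(no output)
```

View pics/top0z.png

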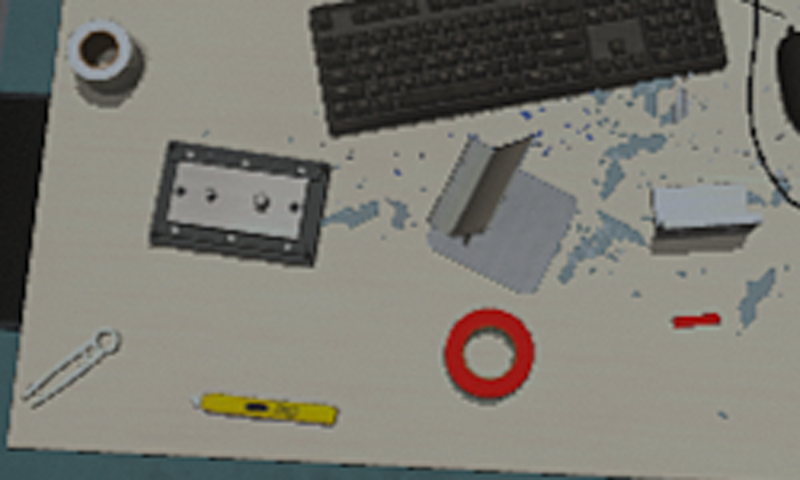

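View pics/side0z.png

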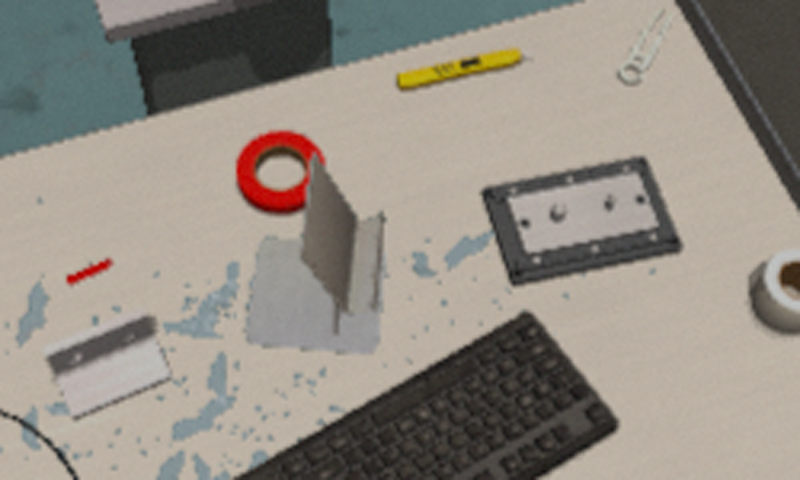

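```bash
cat > h.py <<'E'
import numpy as np, cv2
from bench import manip, vision
def cloud(cam,d):
    v,u=np.mgrid[0:d.shape[0],0:d.shape[1]]
    P=np.stack([(u-cam['cx'])/cam['fx']*d,(v-cam['cy'])/cam['fy']*d,d],-1)
    return P@cam['attitude'].T+cam['position']
def ray(cam,u,v,z):
    r=cam['attitude']@np.array([(u-cam['cx'])/cam['fx'],(v-cam['cy'])/cam['fy'],1.])
    return cam['position']+r*(z-cam['position'][2])/r[2]
def pix(cam,P):
    q=(np.asarray(P)-cam['position'])@cam['attitude']
    return q[...,0]/q[...,2]*cam['fx']+cam['cx'],q[...,1]/q[...,2]*cam['fy']+cam['cy']
E
python3 - <<'E'
from h import *
for n,(u0,u1,v0,v1) in dict(top=(308,352,170,202),side=(160,206,215,255)).items():
    c=vision.camera_model(n); d=np.load(f'pics/{n}0.npy'); P=cloud(c,d)[v0:v1,u0:u1]
    print(n); Z=P[...,2]
    for r in range(0,Z.shape[0],2): print(v0+r,' '.join('%3d'%z for z in Z[r,::2]))
    print('x',P[::6,::6,0].astype(int)); print('y',P[::6,::6,1].astype(int))
    p=cv2.imread(f"pics/{n}0.png")[v0:v1,u0:u1]
    cv2.imwrite(f"pics/{n}0b.png",cv2.resize(p,None,fx=14,fy=14,interpolation=cv2.INTER_NEAREST))
E
```

```text
top
170   0  -2  -1   2  -1   1   4   0  -4   0 1220  -2  -4  -3  -2   2   1   0   2   0   6   3
172  -3  -1   0   0  -2   0   0  -1  -4   2   0  -1   4   0   2  -1  -1   1   0   3   3   0
174   2   0  -2  -1   3   0   2  -3   0   0   0  -2   0   1  -1   0  -6   0   1  -1   1   7
176   0  -5  -1   0   1   2   0  -2 1220  -4   0   2   0  -4   0  -3   0  -2  -6   0   1   1
178   0  -2   4   2   1  -1  -1  -3  10  10  10   7  11   6  11  11  12   8   7  -1   0   2
180   0   0  -2  11   9  10  10  14   9  10  13  10   8   8   9  11  10   8   0   1  -2   3
182  -2  -5  -3  11   7   8   9  13   8   9  12  11  10  11   9   7   9   5   1   1   2  -2
184  -2   2   2  11  10  12   5   8   7  10   5   8   7   8   8   9   9  10   0   4   2  -2
186   0  -3  -3  10  13   8   9   8  15   8  12  10   6   9   8  11   9   9   4  -2   2   0
188  -1   0   1  13  13  11  63  58  57  61  59  58  54  57  59  57  56  57  58  63  -1   0
190  -1   2   0   7  47  52  54  63  60  58  59  62  60  58  61  53  54  49  46  47  -5  -3
192   1   0   3   2  42  42  40  40  37  35  31  32  26  27  23  21  19  18  17  -
[... 2633 characters left out ...]
   0   0   1  -2   2  -2  -2   0   0   0  -1   3  -2
253   1   0   0   0   1   1  -2   3   2  -2   1   1   2   2  -4   1   0   0   1  -1   0   2   2
x [[465 468 473 480 485 491 499 503]
 [484 490 496 500 536 539 538 524]
 [503 508 543 543 545 542 542 542]
 [523 550 545 545 551 555 561 562]
 [542 546 558 564 570 575 580 583]
 [560 567 577 584 589 591 597 600]
 [581 586 594 596 604 607 614 621]]
y [[-304 -286 -268 -250 -232 -215 -197 -179]
 [-308 -290 -273 -255 -235 -218 -201 -184]
 [-312 -295 -273 -257 -240 -224 -207 -189]
 [-317 -295 -280 -263 -246 -229 -212 -194]
 [-321 -304 -285 -268 -251 -234 -216 -199]
 [-325 -307 -289 -272 -255 -238 -221 -204]
 [-328 -311 -294 -278 -260 -243 -226 -209]]
```

View pics/side0b.png

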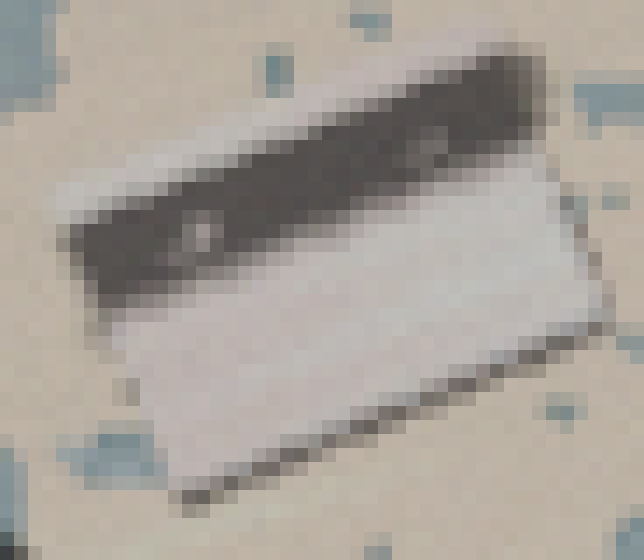

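View pics/top0b.png

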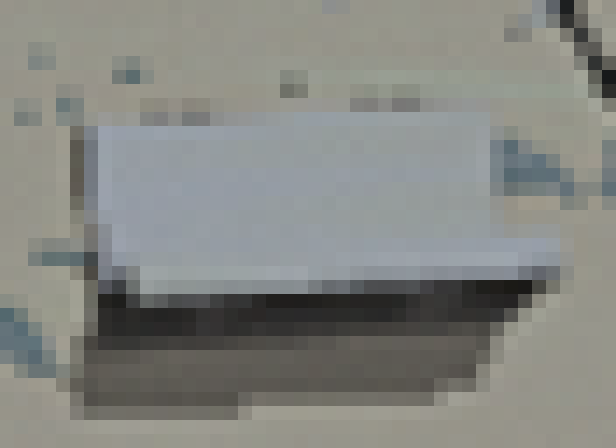

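Run:
```python
from h import *
c=vision.camera_model('top'); d=np.load('pics/top0.npy'); P=cloud(c,d)
cs=vision.camera_model('side'); ds=np.load('pics/side0.npy'); Ps=cloud(cs,ds)
def box(P,x0,x1,y0,y1,z0,z1):
    m=(P[...,0]>x0)&(P[...,0]<x1)&(P[...,1]>y0)&(P[...,1]<y1)&(P[...,2]>z0)&(P[...,2]<z1); return P[m]
for n,Q in (('top',P),('side',Ps)):
    print(n)
    A=box(Q,480,640,-320,-170,50,70)
    print('leg top',len(A),A.mean(0),cv2.minAreaRect(A[:,:2].astype(np.float32)))
    A=box(Q,480,640,-320,-170,6,70)
    print('all',len(A),A.min(0),A.max(0),cv2.minAreaRect(A[:,:2].astype(np.float32)))
    A=box(Q,480,640,-320,-170,6,15)
    print('plain',len(A),cv2.minAreaRect(A[:,:2].astype(np.float32)))
    A=box(Q,480,640,80,300,7,60)
    print('fixture',len(A),cv2.minAreaRect(A[:,:2].astype(np.float32)),np.percentile(A,[1,5,50,95,99],axis=0).round())
    A=box(Q,440,680,-130,60,7,200)
    print('bookend',len(A),A.min(0),A.max(0))
    A=box(Q,300,900,-500,400,7,400)
    print('tall',A[A[:,2]>70][::40].round())
```

```text
top
leg top 107 [ 537.96515414 -247.61824017   57.75276239] ((538.2516479492188, -248.56613159179688), (11.198484420776367, 99.21517944335938), 7.3663506507873535)
all 490 [ 483.48715478 -319.25821469    6.0272374 ] [ 639.73500707 -193.16494851   63.30579291] ((564.0012817382812, -254.96018981933594), (125.02876281738281, 155.60813903808594), 87.38286590576172)
plain 304 ((564.0012817382812, -254.96018981933594), (125.02876281738281, 155.60813903808594), 87.38286590576172)
fixture 1473 ((561.3294677734375, 196.58935546875), (206.71067810058594, 157.5049591064453), 89.77364349365234) [[486. 114.   8.]
 [493. 155.   9.]
 [544. 224.  18.]
 [600. 293.  25.]
 [638. 299.  35.]]
bookend 874 [ 440.09994097 -110.3843233     7.00190408] [679.9144747   59.93768454 180.62248371]
tall [[ 900.  138.  117.]
 [ 897.  100.  100.]
 [ 809. -494.  115.]
 [ 803. -479.  112.]
 [ 797. -451.  106.]
 [ 786. -420.  112.]
 [ 793. -475.   95.]
 [ 793. -459.   76.]
 [ 764. -421.  116.]
 [ 745. -428.  113.]
 [ 721. -422.  112.]
 [ 700. -418.  104.]
 [ 678. -427.  112.]
 [ 659. -422.  107.]
 [ 636. -416.  115.]
 [
[... 1781 characters left out ...]
 112.]
 [ 513. -432.  115.]
 [ 518. -413.  106.]
 [ 505. -481.  113.]
 [ 505. -470.   98.]
 [ 506. -457.   85.]
 [ 512. -440.   80.]
 [ 536. -414.  104.]
 [ 511. -472.   77.]
 [ 508. -500.   70.]
 [ 568. -424.  114.]
 [ 582. -424.  110.]
 [ 599. -421.  112.]
 [ 615. -416.  110.]
 [ 628. -416.  107.]
 [ 640. -418.  100.]
 [ 656. -433.  110.]
 [ 671. -432.  111.]
 [ 685. -434.  112.]
 [ 698. -434.  111.]
 [ 710. -419.   97.]
 [ 727. -421.  110.]
 [ 737. -430.  111.]
 [ 750. -432.  112.]
 [ 762. -436.  111.]
 [ 776. -424.  110.]
 [ 788. -426.  112.]
 [ 796. -425.  100.]
 [ 806. -433.  112.]
 [ 807. -455.  114.]
 [ 806. -470.  111.]
 [ 802. -499.  112.]
 [ 815. -464.  111.]
 [ 816. -473.  106.]]
```

```bash
python3 -m creep '[{"tx":36,"ty":-17,"rz":0.02},{"tx":72,"ty":-34,"rz":0.04},{"tx":108,"ty":-51,"rz":0.06},{"tx":144,"ty":-68,"rz":0.08},{"tx":180,"ty":-85,"rz":0.1},{"tx":216,"ty":-102,"rz":0.135},{"tx":252,"ty":-119,"rz":0.135},{"tx":288,"ty":-136,"rz":0.135},{"tx":324,"ty":-153,"rz":0.135},{"tx":360,"ty":-170,"rz":0.135},{"tx":387,"ty":-184,"rz":0.135},{"tx":387,"ty":-184,"rz":0.135},{"tx":387,"ty":-184,"rz":0.135},{"tx":387,"ty":-184,"rz":0.135}]' 1 10
python3 - <<'E'
from h import *
s=manip.state(); print(s['t'],s['ee_pos'],s['tcp_rot'],s['wrist_force'],s['width'])
c=vision.camera_model('wrist'); p,d=vision.grab_frame('wrist')
np.savez('pics/w1.npz',d=d,p=p,**c)
cv2.imwrite('pics/w1.png',p[:,:,::-1])
E
```

```text
0.15 [ 145.41876182 -529.99915149  204.58692455] [[ 9.64369880e-01  2.64557421e-01 -3.23955105e-04]
 [ 2.64557586e-01 -9.64368426e-01  1.67981970e-03]
 [ 1.31996692e-04 -1.70567230e-03 -9.99998537e-01]] [ 0.08369388 -0.99808298 -0.5507438 ] 94.01674869858067validation failed for argument at $[0]...
```

View pics/w1.png

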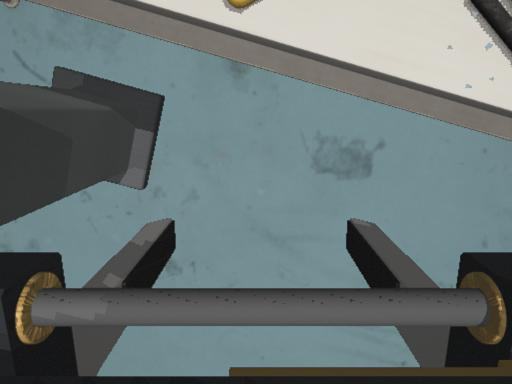

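```bash
python3 -m creep '[{"tx":36,"ty":-17,"tz":0,"rx":0,"ry":0,"rz":0.02},{"tx":72,"ty":-34,"tz":0,"rx":0,"ry":0,"rz":0.04},{"tx":108,"ty":-51,"tz":0,"rx":0,"ry":0,"rz":0.06},{"tx":144,"ty":-68,"tz":0,"rx":0,"ry":0,"rz":0.08},{"tx":180,"ty":-85,"tz":0,"rx":0,"ry":0,"rz":0.1},{"tx":216,"ty":-102,"tz":0,"rx":0,"ry":0,"rz":0.135},{"tx":252,"ty":-119,"tz":0,"rx":0,"ry":0,"rz":0.135},{"tx":288,"ty":-136,"tz":0,"rx":0,"ry":0,"rz":0.135},{"tx":324,"ty":-153,"tz":0,"rx":0,"ry":0,"rz":0.135},{"tx":360,"ty":-170,"tz":0,"rx":0,"ry":0,"rz":0.135},{"tx":387,"ty":-184,"tz":0,"rx":0,"ry":0,"rz":0.135},{"tx":387,"ty":-184,"tz":0,"rx":0,"ry":0,"rz":0.135},{"tx":387,"ty":-184,"tz":0,"rx":0,"ry":0,"rz":0.135},{"tx":387,"ty":-184,"tz":0,"rx":0,"ry":0,"rz":0.135}]' 1 10
python3 - <<'E'
from h import *
s=manip.state(); print(s['t'],s['ee_pos'],s['tcp_rot'],s['wrist_force'],s['width'])
c=vision.camera_model('wrist'); p,d=vision.grab_frame('wrist')
np.savez('pics/w1.npz',d=d,p=p,**c)
cv2.imwrite('pics/w1.png',p[:,:,::-1])
E
```

```text
t: 1.6
ee_pos: [469.3, -250.9, 204.9]
tcp_rot: [[0.991, 0.131, -0.001], [0.131, -0.991, 0.001], [-0.001, -0.001, -1.0]]
wrist_force: [-0.5, 0.8, 0.4]
width: 0.4
1.6 [ 469.2727688  -250.91717823  204.90635016] [[ 9.91335970e-01  1.31347459e-01 -9.15801136e-04]
 [ 1.31348404e-01 -9.91335699e-01  1.06242767e-03]
 [-7.68319184e-04 -1.17351179e-03 -9.99999016e-01]] [-0.45126651  0.8067997   0.4242528 ] 0.36269779067959446
```

View pics/w1.png

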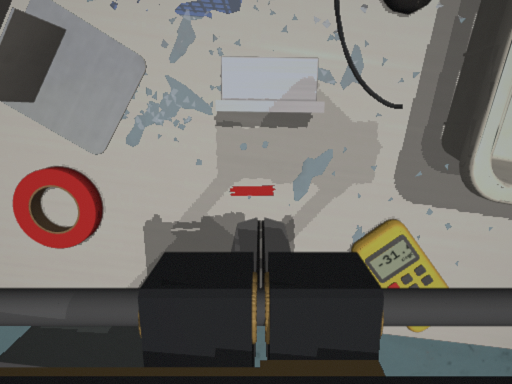

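Run:
```python
from h import *
z=np.load('pics/w1.npz'); c={k:z[k] for k in('fx','fy','cx','cy','position','attitude')}
P=cloud(c,z['d'].astype(float))
R=P[50:115,205:335].reshape(-1,3)
A=R[(R[:,2]>52)&(R[:,2]<66)]; r=cv2.minAreaRect(A[:,:2].astype(np.float32)); print(len(A),A.mean(0),r)
A=R[(R[:,2]>7)&(R[:,2]<14)]; r=cv2.minAreaRect(A[:,:2].astype(np.float32)); print(len(A),A.mean(0),r)
# rays
for n,u,v,zz in (('topedge L far',217,101,58),('topedge R',324,101,58),('topL near',217,111,58),('topR near',322,111,58),('plain far L',222,57,10),('plain far R',318,57,10)):
    print(n,ray(c,u,v,zz).round(1))
```

```text
1215 [ 539.74269203 -251.39471793   58.01755448] ((539.6502075195312, -251.13075256347656), (10.002747535705566, 100.17402648925781), 6.703071117401123)
4175 [ 567.55316354 -247.7365925    10.06257631] ((567.338623046875, -247.85446166992188), (43.32958984375, 100.09966278076172), 6.7124457359313965)
topedge L far [ 537.5 -202.9   58. ]
topedge R [ 550.3 -300.    58. ]
topL near [ 528.6 -203.8   58. ]
topR near [ 541.3 -299.7   58. ]
plain far L [ 581.8 -197.5   10. ]
plain far R [ 594.7 -294.7   10. ]
```

```bash
python3 -m creep '[{"tx":40,"ty":4,"tz":10,"rx":0,"ry":0,"rz":0.014},{"tx":80,"ty":8,"tz":30,"rx":0,"ry":0,"rz":0.014},{"tx":92.7,"ty":9.9,"tz":60,"rx":0,"ry":0,"rz":0.014},{"tx":92.7,"ty":9.9,"tz":90,"rx":0,"ry":0,"rz":0.014},{"tx":92.7,"ty":9.9,"tz":120,"rx":0,"ry":0,"rz":0.014},{"tx":92.7,"ty":9.9,"tz":145,"rx":0,"ry":0,"rz":0.014},{"tx":92.7,"ty":9.9,"tz":154,"rx":0,"ry":0,"rz":0.014},{"tx":92.7,"ty":9.9,"tz":154,"rx":0,"ry":0,"rz":0.014},{"tx":92.7,"ty":9.9,"tz":154,"rx":0,"ry":0,"rz":0.014}]'
python3 - <<'E'
from h import *
s=manip.state(); print(s['t'],s['ee_pos'],s['tcp_rot'],s['wrist_force'],s['width'])
p,d=vision.grab_frame('side')
cv2.imwrite('pics/s2.png',cv2.resize(p[150:300,110:310,::-1],None,fx=4,fy=4))
E
```

```text
t: 2.55
ee_pos: [562.8, -249.7, 52.5]
tcp_rot: [[0.993, 0.116, 0.001], [0.116, -0.993, -0.0], [0.001, 0.0, -1.0]]
wrist_force: [-0.2, 0.4, 0.1]
width: 0.5
2.55 [ 562.76407367 -249.65656705   52.4669785 ] [[ 9.93250900e-01  1.15977776e-01  1.34340010e-03]
 [ 1.15978052e-01 -9.93251768e-01 -1.29505516e-04]
 [ 1.31931476e-03  2.84436397e-04 -9.99999089e-01]] [-0.20149335  0.35067024  0.14779902] 0.4796174219188249
```

View pics/s2.png

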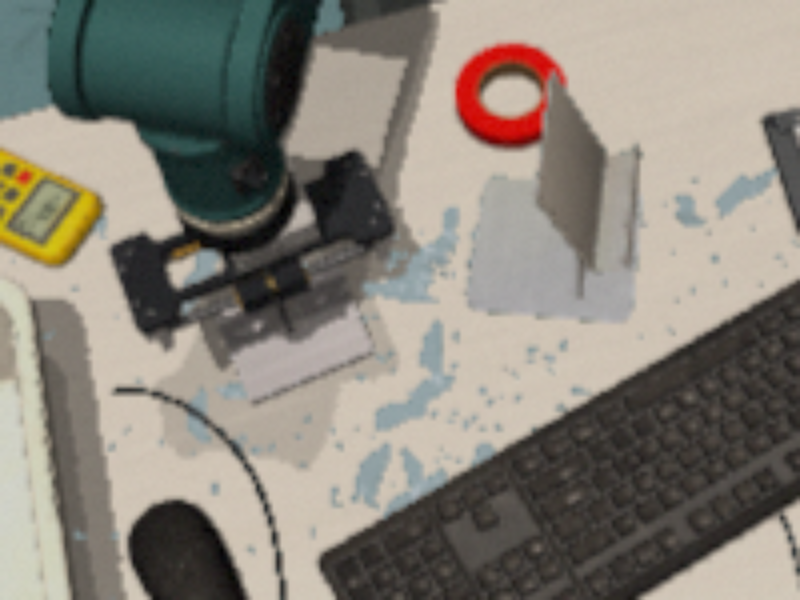

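```bash
python3 -m creep '[{"tx":-4,"ty":0,"tz":0,"rx":0,"ry":0,"rz":0},{"tx":-8,"ty":0,"tz":0,"rx":0,"ry":0,"rz":0},{"tx":-12,"ty":0,"tz":0,"rx":0,"ry":0,"rz":0},{"tx":-15,"ty":0,"tz":0,"rx":0,"ry":0,"rz":0},{"tx":-18,"ty":0,"tz":0,"rx":0,"ry":0,"rz":0},{"tx":-21,"ty":0,"tz":0,"rx":0,"ry":0,"rz":0},{"tx":-24,"ty":0,"tz":0,"rx":0,"ry":0,"rz":0},{"tx":-24,"ty":0,"tz":0,"rx":0,"ry":0,"rz":0}]'
python3 - <<'E'
from h import *
s=manip.state(); print(s['t'],s['ee_pos'],s['wrist_force'],s['width'])
c=vision.camera_model('side')
p,d=vision.grab_frame('side')
cv2.imwrite('pics/s3.png',cv2.resize(p[190:280,130:250,::-1],None,fx=6,fy=6))
P=cloud(c,d)
R=P[200:265,150:225].reshape(-1,3)
A=R[(R[:,0]>565)&(R[:,2]>4)&(R[:,2]<60)&(R[:,1]>-310)]
print(A[::20].round())
E
```

```text
t: 3.4
ee_pos: [538.9, -252.5, 52.9]
tcp_rot: [[0.993, 0.116, 0.002], [0.116, -0.993, -0.001], [0.002, 0.001, -1.0]]
wrist_force: [0.2, -0.4, 0.7]
width: 0.7
3.4 [ 538.88311977 -252.53288763   52.89764252] [ 0.23308077 -0.43877758  0.70267999] 0.683191837694189
[[ 566. -151.    4.]
 [ 572. -200.   23.]
 [ 568. -231.   20.]
 [ 570. -237.   22.]
 [ 573. -243.   26.]
 [ 571. -253.   22.]
 [ 570. -265.   21.]
 [ 571. -274.   21.]
 [ 609. -137.    6.]
 [ 586. -241.   23.]
 [ 585. -255.   25.]
 [ 586. -257.   19.]
 [ 612. -170.    4.]
 [ 588. -278.   18.]
 [ 591. -291.   18.]
 [ 614. -235.    5.]
 [ 644. -194.    5.]
 [ 660. -195.    5.]]
```

View pics/s3.png

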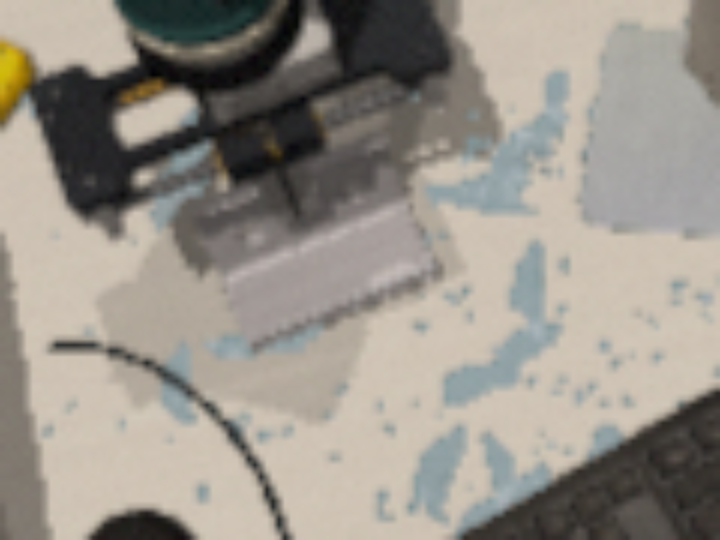

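```bash
python3 -m creep '[{"tx":-4,"ty":0,"tz":0.5,"rx":0,"ry":0,"rz":0},{"tx":-8,"ty":0,"tz":1.5,"rx":0,"ry":0,"rz":0},{"tx":-12,"ty":0,"tz":3,"rx":0,"ry":0,"rz":0},{"tx":-16,"ty":0,"tz":4.5,"rx":0,"ry":0,"rz":0},{"tx":-20,"ty":0,"tz":6.5,"rx":0,"ry":0,"rz":0},{"tx":-24,"ty":0,"tz":9,"rx":0,"ry":0,"rz":0},{"tx":-28,"ty":0,"tz":12,"rx":0,"ry":0,"rz":0},{"tx":-33,"ty":0,"tz":15,"rx":0,"ry":0,"rz":0},{"tx":-38,"ty":0,"tz":18,"rx":0,"ry":0,"rz":0},{"tx":-38,"ty":0,"tz":18,"rx":0,"ry":0,"rz":0},{"tx":-38,"ty":0,"tz":18,"rx":0,"ry":0,"rz":0}]'
python3 - <<'E'
from h import *
s=manip.state(); print(s['t'],s['ee_pos'],s['wrist_force'],s['width'])
p,d=vision.grab_frame('side')
cv2.imwrite('pics/s4.png',cv2.resize(p[190:280,130:250,::-1],None,fx=6,fy=6))
E
```

```text
t: 4.55
ee_pos: [501.3, -256.9, 34.8]
tcp_rot: [[0.993, 0.116, 0.002], [0.116, -0.993, -0.001], [0.002, 0.001, -1.0]]
wrist_force: [0.3, -0.2, -0.9]
width: 0.6
4.55 [ 501.34156459 -256.94337356   34.82113415] [ 0.28843714 -0.24557047 -0.8641887 ] 0.5631639684092442
```

View pics/s4.png

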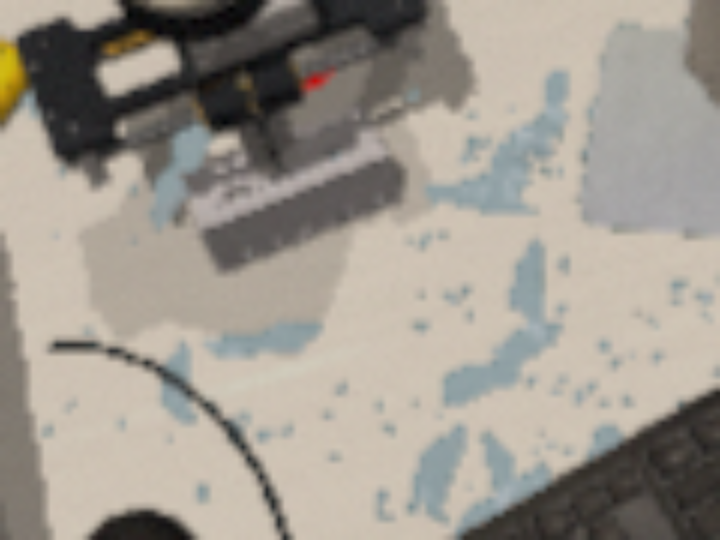

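```bash
python3 -m creep '[{"tx":0,"ty":0,"tz":-30,"rx":0,"ry":0,"rz":0},{"tx":0,"ty":0,"tz":-70,"rx":0,"ry":0,"rz":0},{"tx":-20,"ty":0,"tz":-115,"rx":0,"ry":0,"rz":0},{"tx":-50,"ty":0,"tz":-160,"rx":0,"ry":0,"rz":0},{"tx":-70,"ty":0,"tz":-170,"rx":0,"ry":0,"rz":0},{"tx":-70,"ty":0,"tz":-170,"rx":0,"ry":0,"rz":0},{"tx":-70,"ty":0,"tz":-170,"rx":0,"ry":0,"rz":0},{"tx":-70,"ty":0,"tz":-170,"rx":0,"ry":0,"rz":0}]'
python3 - <<'E'
from h import *
s=manip.state(); print(s['t'],s['ee_pos'],s['joint_positions'])
c=vision.camera_model('wrist'); p,d=vision.grab_frame('wrist')
np.savez('pics/w5.npz',d=d,p=p,**c)
cv2.imwrite('pics/w5.png',p[:,:,::-1])
P=cloud(c,d.astype(float)); R=P[20:210,150:380].reshape(-1,3); R=R[(R[:,0]>440)&(R[:,0]<620)&(R[:,1]<-180)&(R[:,1]>-330)]
for lo,hi in((47,60),(7,13)):
  A=R[(R[:,2]>lo)&(R[:,2]<hi)]; print(len(A),A.mean(0),cv2.minAreaRect(A[:,:2].astype(np.float32)))
E
```

```text
t: 5.4
ee_pos: [431.7, -264.4, 203.0]
tcp_rot: [[0.993, 0.116, 0.001], [0.116, -0.993, 0.001], [0.001, -0.001, -1.0]]
wrist_force: [0.3, -0.9, -0.5]
width: 0.5
5.4 [ 431.70467668 -264.40893882  202.97564849] [-6.62600358e-01 -9.92135631e-03  1.47612129e+00  1.47001323e-03
  1.67572750e+00  7.91653616e-01]
1313 [ 527.57015489 -252.61036636   54.39910725] ((527.6554565429688, -252.5936737060547), (9.812098503112793, 99.42151641845703), 6.686985969543457)
4162 [ 499.16382344 -255.42140839   10.12991111] ((499.07977294921875, -255.97244262695312), (47.02637481689453, 99.95450592041016), 6.679042816162109)
```

View pics/w5.png

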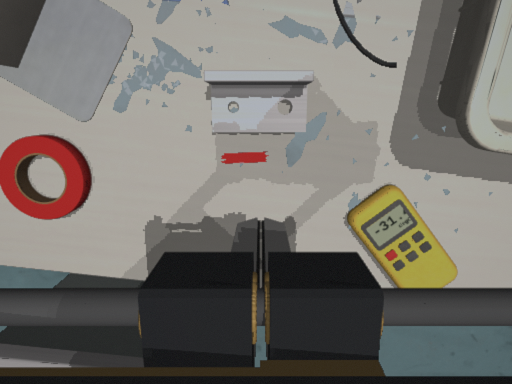

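```bash
python3 -m creep '[{"tx":8,"ty":-40,"tz":-10,"rx":0,"ry":0,"rz":0},{"tx":15,"ty":-80,"tz":-20,"rx":0,"ry":0,"rz":0},{"tx":22,"ty":-120,"tz":-20,"rx":0,"ry":0,"rz":0},{"tx":30,"ty":-160,"tz":-20,"rx":0,"ry":0,"rz":0},{"tx":37,"ty":-200,"tz":-20,"rx":0,"ry":0,"rz":0},{"tx":45,"ty":-240,"tz":-20,"rx":0,"ry":0,"rz":0},{"tx":52,"ty":-280,"tz":-20,"rx":0,"ry":0,"rz":0},{"tx":60,"ty":-320,"tz":-20,"rx":0,"ry":0,"rz":0},{"tx":67,"ty":-360,"tz":-20,"rx":0,"ry":0,"rz":0},{"tx":75,"ty":-400,"tz":-20,"rx":0,"ry":0,"rz":0},{"tx":82,"ty":-440,"tz":-20,"rx":0,"ry":0,"rz":0},{"tx":89,"ty":-477,"tz":-20,"rx":0,"ry":0,"rz":0},{"tx":89,"ty":-477,"tz":-20,"rx":0,"ry":0,"rz":0},{"tx":89,"ty":-477,"tz":-20,"rx":0,"ry":0,"rz":0},{"tx":89,"ty":-477,"tz":-20,"rx":0,"ry":0,"rz":0}]'
python3 - <<'E'
from h import *
s=manip.state(); print(s['t'],s['ee_pos'],s['joint_positions'])
c=vision.camera_model('wrist'); p,d=vision.grab_frame('wrist')
np.savez('pics/w6.npz',d=d,p=p,**c)
cv2.imwrite('pics/w6.png',p[:,:,::-1])
E
```

```text
t: 6.95
ee_pos: [464.3, 219.1, 222.6]
tcp_rot: [[0.993, 0.116, -0.002], [0.116, -0.993, 0.001], [-0.002, -0.001, -1.0]]
wrist_force: [0.3, -0.8, -0.2]
width: 0.5
6.95 [464.3065761  219.10410337 222.59130174] [3.29754570e-01 3.70471017e-03 1.42394828e+00 1.01354424e-03
 1.71530333e+00 1.78427599e+00]
```

View pics/w6.png

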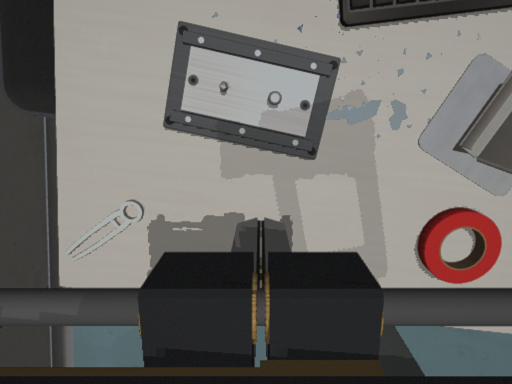

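Run:
```python
from h import *
z=np.load('pics/w6.npz'); c={k:z[k] for k in('fx','fy','cx','cy','position','attitude')}
P=cloud(c,z['d'].astype(float)); p=z['p']
cv2.imwrite('pics/w6z.png',cv2.resize(p[15:165,155:350,::-1],None,fx=4,fy=4,interpolation=cv2.INTER_CUBIC))
R=P[10:170,155:350]; F=R.reshape(-1,3)
A=F[(F[:,2]>7)&(F[:,2]<60)]; r=cv2.minAreaRect(A[:,:2].astype(np.float32)); print('base',len(A),r)
A=F[(F[:,2]>19)&(F[:,2]<25)]; r=cv2.minAreaRect(A[:,:2].astype(np.float32)); print('z22',len(A),A.mean(0),r)
m=((R[...,2]>28)&(R[...,2]<60)).astype(np.uint8)
n,l,st,ce=cv2.connectedComponentsWithStats(m)
for i in range(1,n):
    Q=R[l==i]; print(i,st[i],ce[i]+[155,10],Q.mean(0).round(1),Q[:,2].max())
    t=Q[Q[:,2]>34]; 
    if len(t): print('  top',len(t),t.mean(0).round(1),t.min(0).round(1),t.max(0).round(1))
# bright block mask
g=cv2.cvtColor(p,cv2.COLOR_RGB2GRAY);
```

```text
base 17240 ((569.3385620117188, 237.416748046875), (176.51756286621094, 157.88848876953125), 84.47774505615234)
z22 8270 [547.23563023 240.34746834  21.99410977] ((546.8353881835938, 238.61163330078125), (154.22491455078125, 93.0366439819336), 83.82271575927734)
1 [64 71  9 11 64] [223.203125  86.15625 ] [548.8 265.9  36. ] 39.83008033085855
  top 53 [549.  266.2  37. ] [544.1 263.   34.3] [554.  270.3  39.8]
2 [113  81  14  14 148] [274.30405405  97.56756757] [543.7 212.9  37. ] 39.918812847645086
  top 142 [543.8 212.8  37.2] [537.4 205.8  34.1] [550.4 219.5  39.9]
```

View pics/w6z.png

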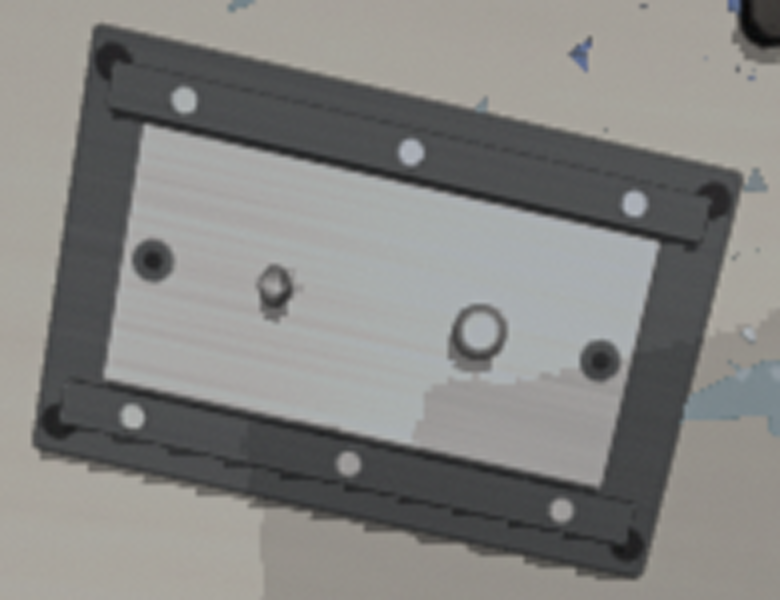

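Run:
```python
from h import *
z=np.load('pics/w6.npz'); c={k:z[k] for k in('fx','fy','cx','cy','position','attitude')}
p=z['p']; d=z['d'].astype(float); P=cloud(c,d)
print('cam',c['position'])
a=ray(c,275+.0,98-.2,38); b=ray(c,223.7,85.8,38); print('pins by ray z=38',a,b,np.linalg.norm(a-b),np.degrees(np.arctan2(*(b-a)[:2])))
g=cv2.cvtColor(p,cv2.COLOR_RGB2GRAY)
def rect(m,zz,name):
    n,l,st,ce=cv2.connectedComponentsWithStats(m.astype(np.uint8)); 
    k=l[90,250] if l[90,250] else 1+np.argmax(st[1:,4])
    mm=(l==k).astype(np.uint8)
    cn=max(cv2.findContours(mm,cv2.RETR_EXTERNAL,cv2.CHAIN_APPROX_NONE)[0],key=len)[:,0]
    W=np.array([ray(c,u,v,zz) for u,v in cn]); print(name,st[k],cv2.minAreaRect(W[:,:2].astype(np.float32)))
roi=np.zeros_like(g,bool); roi[15:170,155:350]=1
print(g[90,180:340:8], g[40:60,230])
# base by depth
m=roi&(P[...,2]>6)&(P[...,2]<45); m=cv2.morphologyEx(m.astype(np.uint8),cv2.MORPH_OPEN,np.ones((5,5)))
rect(m,12,'base depth')
m=roi&(g<95)
m=cv2.morphologyEx(m.astype(np.uint8),cv2.MORPH_CLOSE,np.ones((3,3))); 
cn=max(cv2.findContours(m,cv2.RETR_EXTERNAL,cv2.CHAIN_APPROX_NONE)[0],key=cv2.contourArea)[:,0]
W=np.array([ray(c,u,v,12) for u,v in cn]); print('base colour',cv2.minAreaRect(W[:,:2].astype(np.float32)))
m=roi&(g>110)&(P[...,2]>17)&(P[...,2]<27); m=cv2.morphologyEx(m.astype(np.uint8),cv2.MORPH_OPEN,np.ones((5,5)))
rect(m,22,'block')
# screws on rails
```

```text
cam [530.11084607 225.34720648 401.78138501]
pins by ray z=38 [543.53727758 212.21369753  38.        ] [549.14798173 265.2115621   38.        ] 53.29403014520357 6.043200032048513
[ 77 169 170 165 165 107 167 168 171 171 172 173 172 172 173 171 173 112
  81  87] [ 68  76  80  79  78  79  79  79  79  78  77  78  65  37  66 156 171 167
 167 169]
base depth [  163    22   177   137 17056] ((546.4192504882812, 239.45541381835938), (175.10882568359375, 111.41871643066406), 84.48847961425781)
base colour ((544.9667358398438, 239.48788452148438), (174.9259490966797, 113.75843048095703), 84.48298645019531)
block [ 181   47  138   89 7775] ((546.568359375, 239.51907348632812), (137.29788208007812, 65.29027557373047), 84.48546600341797)
```

```bash
python3 -m creep '[{"tx":0,"ty":35,"tz":-15,"rx":0,"ry":0,"rz":-0.12},{"tx":0,"ty":75,"tz":-25,"rx":0,"ry":0,"rz":-0.24},{"tx":0,"ty":115,"tz":-25,"rx":0,"ry":0,"rz":-0.36},{"tx":0,"ty":155,"tz":-25,"rx":0,"ry":0,"rz":-0.48},{"tx":0,"ty":195,"tz":-25,"rx":0,"ry":0,"rz":-0.6},{"tx":0,"ty":235,"tz":-25,"rx":0,"ry":0,"rz":-0.72},{"tx":0,"ty":275,"tz":-25,"rx":0,"ry":0,"rz":-0.84},{"tx":0,"ty":315,"tz":-25,"rx":0,"ry":0,"rz":-0.96},{"tx":0,"ty":355,"tz":-25,"rx":0,"ry":0,"rz":-1.08},{"tx":4,"ty":395,"tz":-25,"rx":0,"ry":0,"rz":-1.2},{"tx":8,"ty":435,"tz":-25,"rx":0,"ry":0,"rz":-1.32},{"tx":8,"ty":476,"tz":0,"rx":0,"ry":0,"rz":-1.45},{"tx":8,"ty":476,"tz":40,"rx":0,"ry":0,"rz":-1.571},{"tx":8,"ty":476,"tz":80,"rx":0,"ry":0,"rz":-1.571},{"tx":8,"ty":476,"tz":100,"rx":0,"ry":0,"rz":-1.571},{"tx":8,"ty":476,"tz":100,"rx":0,"ry":0,"rz":-1.571},{"tx":8,"ty":476,"tz":100,"rx":0,"ry":0,"rz":-1.571}]' 0.4 20
python3 - <<'E'
from h import *
s=manip.state(); print(s['t'],s['ee_pos'],s['tcp_rot'],s['joint_positions'],s['width'])
c=vision.camera_model('wrist'); p,d=vision.grab_frame('wrist')
np.savez('pics/w7.npz',d=d,p=p,**c)
cv2.imwrite('pics/w7.png',p[:,:,::-1])
P=cloud(c,d.astype(float)); R=P.reshape(-1,3); R=R[(R[:,0]>440)&(R[:,0]<600)&(R[:,1]<-180)&(R[:,1]>-330)]
for lo,hi in((50,58),(7,13)):
  A=R[(R[:,2]>lo)&(R[:,2]<hi)]; print(len(A),A.mean(0),cv2.minAreaRect(A[:,:2].astype(np.float32)))
E
```

```text
t: 8.7
ee_pos: [526.8, -253.9, 123.1]
tcp_rot: [[-0.114, 0.993, -0.001], [0.993, 0.114, 0.001], [0.001, -0.001, -1.0]]
wrist_force: [0.9, -0.5, 0.6]
width: 56.4
8.7 [ 526.77339034 -253.93835972  123.11784657] [[-1.14027407e-01  9.93477364e-01 -6.90512306e-04]
 [ 9.93477401e-01  1.14027800e-01  5.60337955e-04]
 [ 6.35420674e-04 -6.22114487e-04 -9.99999605e-01]] [-5.46207561e-01  1.94271742e-01  1.41409243e+00  1.20203182e-04
  1.53410960e+00 -6.60488209e-01] 56.4299571799247
1774 [ 527.38761838 -249.53517875   54.40105491] ((527.850830078125, -252.12612915039062), (10.03777027130127, 99.28101348876953), 6.374810218811035)
5654 [ 498.43760261 -251.83881247   10.09018424] ((503.6551818847656, -255.0837860107422), (58.05543518066406, 99.9027328491211), 6.578323841094971)
```

View pics/w7.png

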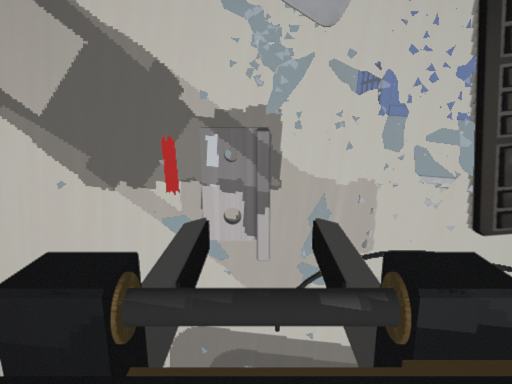

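```bash
python3 -m creep '[{"tx":1.5,"ty":1,"tz":30,"rx":0,"ry":0,"rz":0},{"tx":1.5,"ty":1,"tz":60,"rx":0,"ry":0,"rz":0},{"tx":1.5,"ty":1,"tz":85,"rx":0,"ry":0,"rz":0},{"tx":1.5,"ty":1,"tz":100,"rx":0,"ry":0,"rz":0},{"tx":1.5,"ty":1,"tz":105,"rx":0,"ry":0,"rz":0},{"tx":1.5,"ty":1,"tz":105,"rx":0,"ry":0,"rz":0},{"tx":1.5,"ty":1,"tz":105,"rx":0,"ry":0,"rz":0}]' 0.5 20
python3 -m creep '[{"tx":0,"ty":0,"tz":0,"rx":0,"ry":0,"rz":0},{"tx":0,"ty":0,"tz":0,"rx":0,"ry":0,"rz":0},{"tx":0,"ty":0,"tz":0,"rx":0,"ry":0,"rz":0},{"tx":0,"ty":0,"tz":0,"rx":0,"ry":0,"rz":0},{"tx":0,"ty":0,"tz":0,"rx":0,"ry":0,"rz":0},{"tx":0,"ty":0,"tz":0,"rx":0,"ry":0,"rz":0},{"tx":0,"ty":0,"tz":0,"rx":0,"ry":0,"rz":0},{"tx":0,"ty":0,"tz":0,"rx":0,"ry":0,"rz":0}]' 1 25
```

```text
t: 9.45
ee_pos: [529.9, -253.4, 21.5]
tcp_rot: [[-0.114, 0.993, 0.005], [0.993, 0.114, -0.003], [-0.003, 0.004, -1.0]]
wrist_force: [-0.2, 0.1, 0.3]
width: 47.1
t: 10.25
ee_pos: [529.3, -253.5, 21.5]
tcp_rot: [[-0.115, 0.993, 0.003], [0.993, 0.115, -0.003], [-0.003, 0.003, -1.0]]
wrist_force: [-2.3, -0.3, 2.7]
width: 10.3
```

```bash
python3 -m creep '[{"tx":0,"ty":0,"tz":-8,"rx":0,"ry":0,"rz":0},{"tx":0,"ty":0,"tz":-25,"rx":0,"ry":0,"rz":0},{"tx":0,"ty":0,"tz":-50,"rx":0,"ry":0,"rz":0},{"tx":0,"ty":0,"tz":-80,"rx":0,"ry":0,"rz":0},{"tx":0,"ty":0,"tz":-110,"rx":0,"ry":0,"rz":0},{"tx":0,"ty":0,"tz":-140,"rx":0,"ry":0,"rz":0},{"tx":0,"ty":0,"tz":-170,"rx":0,"ry":0,"rz":0},{"tx":0,"ty":0,"tz":-195,"rx":0,"ry":0,"rz":0},{"tx":0,"ty":0,"tz":-208,"rx":0,"ry":0,"rz":0},{"tx":0,"ty":0,"tz":-208,"rx":0,"ry":0,"rz":0},{"tx":0,"ty":0,"tz":-208,"rx":0,"ry":0,"rz":0}]'
python3 - <<'E'
from h import *
s=manip.state(); print(s['t'],s['ee_pos'],s['tcp_rot'],s['wrist_force'],s['ft_torque'],s['width'])
p,d=vision.grab_frame('side')
cv2.imwrite('pics/s8.png',cv2.resize(p[100:280,60:300,::-1],None,fx=3.3,fy=3.3))
c=vision.camera_model('wrist'); p,d=vision.grab_frame('wrist')
np.savez('pics/w8.npz',d=d,p=p,**c)
cv2.imwrite('pics/w8.png',p[:,:,::-1])
E
```

```text
t: 11.35
ee_pos: [528.4, -252.6, 228.0]
tcp_rot: [[-0.115, 0.993, 0.002], [0.993, 0.115, -0.001], [-0.002, 0.002, -1.0]]
wrist_force: [-0.5, 0.0, -3.0]
width: 9.8
11.35 [ 528.41482862 -252.56658753  228.04094004] [[-0.11458898  0.99341131  0.00182688]
 [ 0.99341167  0.11459162 -0.00141578]
 [-0.0016158   0.00165262 -0.99999733]] [-0.46111426  0.03944609 -3.02627056] [-0.05498193 -0.12963225  0.01948216] 9.826503333304888
```

View pics/s8.png

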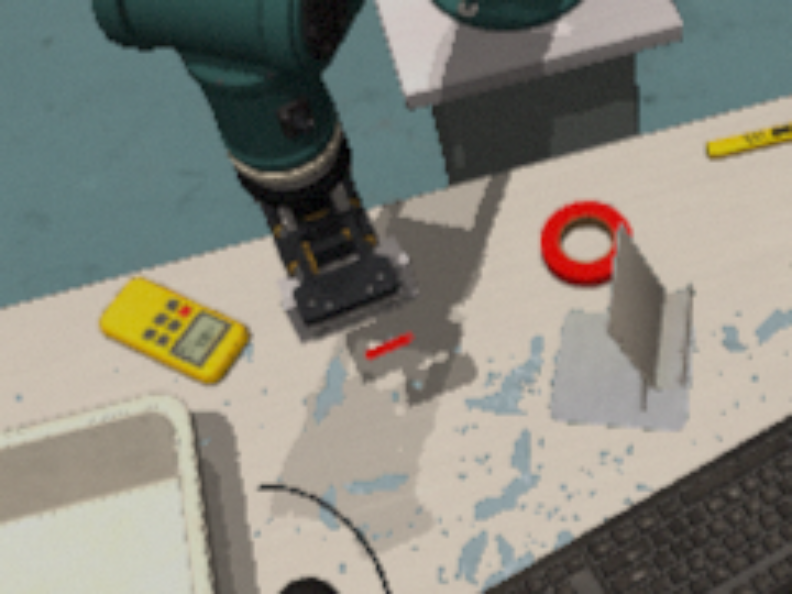

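View pics/w8.png

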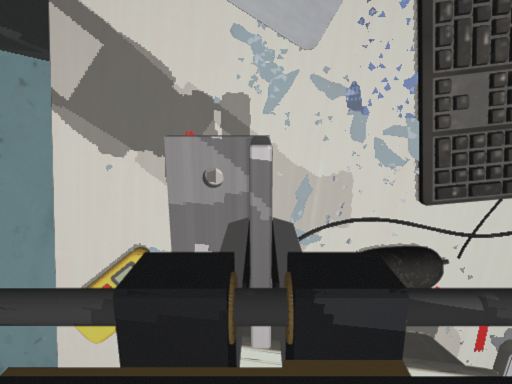

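Run:
```python
from h import *
z=np.load('pics/w8.npz'); c={k:z[k] for k in('fx','fy','cx','cy','position','attitude')}
s=manip.state(); R=s['tcp_rot']; t=s['ee_pos']
P=cloud(c,z['d'].astype(float)); T=(P-t)@R
g=T[142:245,172:246].reshape(-1,3)
A=g[(abs(g[:,2]-11)<5)]
M=np.c_[A[:,:2],np.ones(len(A))]; k=np.linalg.lstsq(M,A[:,2],rcond=None)[0]; r=A[:,2]-M@k
k=np.linalg.lstsq(M[abs(r)<3],A[abs(r)<3,2],rcond=None)[0]; print('holed-leg plane z=ax+by+c (tool)',k,len(A),r.std(),A.min(0),A.max(0))
g=T[135:250,165:275].reshape(-1,3); A=g[(abs(g[:,2]+33)<5)]; print('plain top',len(A),A.mean(0),A.min(0),A.max(0),cv2.minAreaRect(A[:,:2].astype(np.float32)))
A=g[(g[:,2]>-45)&(g[:,2]<18)]; print('end tool x',np.percentile(A[:,0],[99,99.8]), A[:,1].min())
m=(T[160:195,195:232,2]>60).astype(np.uint8)
n,l,st,ce=cv2.connectedComponentsWithStats(m); print(st,ce+[195,160])
p=z['p']; cv2.imwrite('pics/w8z.png',cv2.resize(p[130:215,160:280,::-1],None,fx=6,fy=6))
def rayt(u,v,zt):
    r=R.T@c['attitude']@np.array([(u-c['cx'])/c['fx'],(v-c['cy'])/c['fy'],1]); o=R.T@(c['position']-t); return o+r*(zt-o[2])/r[2]
for u,v in ((214,177),(213.5,176.5)): print(rayt(u,v,11.5))
```

```text
holed-leg plane z=ax+by+c (tool) [-2.87891278e-03  6.66239876e-04  1.12243416e+01] 6813 0.6623237059784065 [-12.54907117 -52.49000989   8.76794177] [48.07703473 -8.73608849 15.94044489]
plain top 2631 [ 26.56703405  -1.09260348 -33.26688511] [  2.96174898 -17.28806434 -37.99962005] [ 51.14605216   6.04443511 -28.11319262] ((26.84320640563965, 0.09516334533691406), (48.258304595947266, 22.839406967163086), 16.239713668823242)
end tool x [51.15322164 51.23976455] -53.525813043866556
[[   0    0   37   35 1052]
 [  10    7   18   18  243]] [[212.85836502 177.35646388]
 [213.61316872 175.45679012]]
[ 28.2540856 -26.4337267  11.5      ]
[ 28.5409533  -26.70663222  11.5       ]
```

View pics/w8z.png

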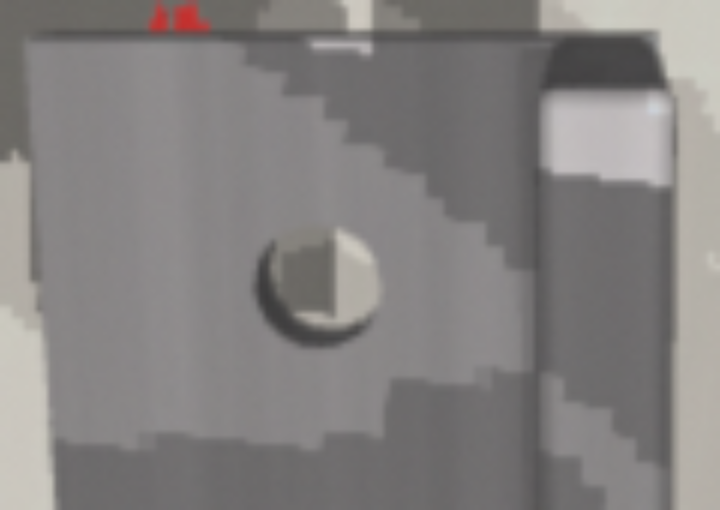

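```bash
python3 -m creep '[{"tx":15,"ty":3,"tz":-15,"rx":0,"ry":0,"rz":0},{"tx":45,"ty":9,"tz":-25,"rx":0,"ry":0,"rz":0},{"tx":80,"ty":17,"tz":-25,"rx":0,"ry":0,"rz":0.03},{"tx":115,"ty":24,"tz":-25,"rx":0,"ry":0,"rz":0.06},{"tx":150,"ty":31,"tz":-25,"rx":0,"ry":0,"rz":0.09},{"tx":185,"ty":39,"tz":-25,"rx":0,"ry":0,"rz":0.12},{"tx":220,"ty":46,"tz":-25,"rx":0,"ry":0,"rz":0.15},{"tx":255,"ty":53,"tz":-25,"rx":0,"ry":0,"rz":0.18},{"tx":290,"ty":61,"tz":-25,"rx":0,"ry":0,"rz":0.211},{"tx":325,"ty":68,"tz":-25,"rx":0,"ry":0,"rz":0.211},{"tx":360,"ty":75,"tz":-25,"rx":0,"ry":0,"rz":0.211},{"tx":395,"ty":83,"tz":-25,"rx":0,"ry":0,"rz":0.211},{"tx":430,"ty":90,"tz":-10,"rx":0,"ry":0,"rz":0.211},{"tx":460,"ty":96,"tz":10,"rx":0,"ry":0,"rz":0.211},{"tx":475,"ty":99.5,"tz":40,"rx":0,"ry":0,"rz":0.211},{"tx":479.8,"ty":100.4,"tz":75,"rx":0,"ry":0,"rz":0.211},{"tx":479.8,"ty":100.4,"tz":105,"rx":0,"ry":0,"rz":0.211},{"tx":479.8,"ty":100.4,"tz":118,"rx":0,"ry":0,"rz":0.211},{"tx":479.8,"ty":100.4,"tz":118,"rx":0,"ry":0,"rz":0.211},{"tx":479.8,"ty":100.4,"tz":118,"rx":0,"ry":0,"rz":0.211}]'
python3 - <<'E'
from h import *
s=manip.state(); print(s['t'],s['ee_pos'],s['tcp_rot'],s['wrist_force'],s['ft_torque'],s['width'],s['joint_positions'])
c=vision.camera_model('wrist'); p,d=vision.grab_frame('wrist')
np.savez('pics/w9.npz',d=d,p=p,**c)
cv2.imwrite('pics/w9.png',p[:,:,::-1])
E
```

```text
t: 13.45
ee_pos: [573.3, 236.1, 110.4]
tcp_rot: [[0.096, 0.995, 0.002], [0.995, -0.096, 0.0], [0.001, 0.002, -1.0]]
wrist_force: [0.0, -0.1, -2.7]
width: 10.0
13.45 [573.29843394 236.12154305 110.3586615 ] [[ 9.60631445e-02  9.95373786e-01  1.70250590e-03]
 [ 9.95375077e-01 -9.60639717e-02  4.10757466e-04]
 [ 5.72406693e-04  1.65517329e-03 -9.99998466e-01]] [ 0.01344762 -0.14139809 -2.72031927] [-0.02307667 -0.16798237 -0.01516342] 9.954233575757831 [ 2.99340306e-01  2.75640119e-01  1.34132095e+00 -1.09686103e-04
  1.52288366e+00  3.95557462e-01]
```

View pics/w9.png

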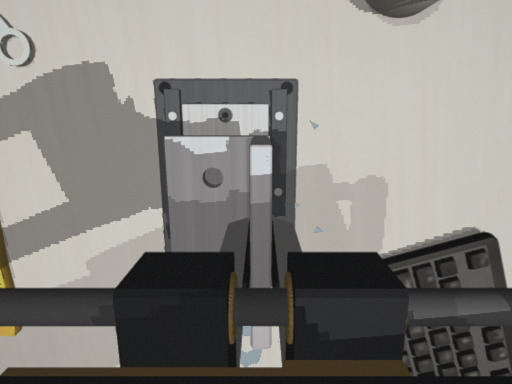

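Run:
```python
from h import *
z=np.load('pics/w9.npz'); c={k:z[k] for k in('fx','fy','cx','cy','position','attitude')}
p=z['p']; cv2.imwrite('pics/w9z.png',cv2.resize(p[75:200,150:305,::-1],None,fx=5,fy=5,interpolation=cv2.INTER_CUBIC))
s=manip.state(); R=s['tcp_rot']; t=s['ee_pos']
yax=np.array([.0961,.9954,0]);xax=np.array([.9954,-.0961,0]);M=np.array([546.4,239.2,0])
def rep(n,u,v,zz):
    q=ray(c,u,v,zz)-M; print(n,'fix x %.1f y %.1f'%(q@xax,q@yax))
g=cv2.cvtColor(p,cv2.COLOR_RGB2GRAY).astype(int)
print(g[118,150:305]); print(g[85:140,205]);
q=t-M; print('tcp',q@xax,q@yax)
```

```text
[159 148 147 149 148 142  93  82  91  91  94  93  92  93  89  69  91  90
 105 172 204 207 207 208 204 184 117  95  96  90  63  57 128 196 205 208
 207 202 198 196 201 204 203 204 204 204 204 203 206 205 202 197 198 201
 207 204 195 163 151 151 151 149 151 152 151 146 144 136 119  78  62  65
  83  89  77  69  73  91  94  94  96 130 193 204 207 208 208 204 203 206
 208 209 205 203 202 201 201 203 206 206 205 200 203 205 204 206 209 208
 205 206 208 209 208 208 208 207 208 200 149  83  57  59  90  95  90 137
 192 210 210 212 212 203 158 103  95  95  83  90  95  96  97  99  96  95
  95  91  85 127 200 202 199 200 200 201 200]
[ 93  93  93  92  92  92  91  92  92  91  93  92  93  92  93  92  92  89
  93 169 203 205 203 205 204 204 204 204 204 204 205 204 204 204 201 197
 148 133 134 134 135 133 134 134 134 134 133 133 134 131  97 138 202 209
 208]
tcp 27.69022774727011 -0.39999594574272607
```

View pics/w9z.png

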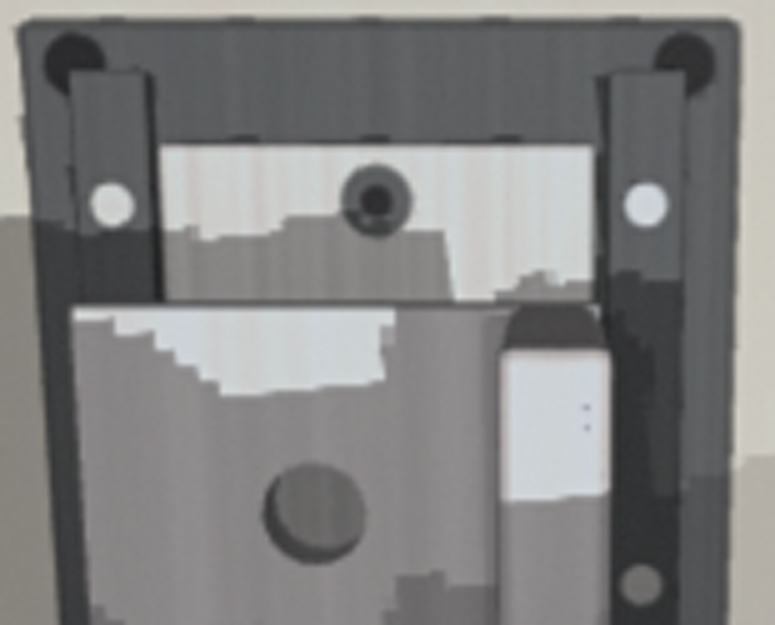

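Run:
```python
from h import *
z=np.load('pics/w9.npz'); c={k:z[k] for k in('fx','fy','cx','cy','position','attitude')}
p=z['p']; g=cv2.cvtColor(p,cv2.COLOR_RGB2GRAY).astype(float)
s=manip.state()
yax=np.array([.0961,.9954,0]);xax=np.array([.9954,-.0961,0]);M=np.array([546.4,239.2,0])
def rep(n,u,v,zz):
    q=ray(c,u,v,zz)-M; print(n,'fix x %.1f y %.1f'%(q@xax,q@yax),u,v)
gx=np.diff(g[118]); 
for a,b,zz,n in((178,186,22,'blockL'),(262,275,22,'blockR'),(153,160,12,'baseL'),(290,302,12,'baseR')):
    w=abs(gx[a:b]); rep(n,a+.5+(w*np.arange(b-a)).sum()/w.sum(),118,zz)
gy=np.diff(g[:,205]); w=abs(gy[100:108]); rep('block end',205,100.5+(w*np.arange(8)).sum()/w.sum(),22)
gy=np.diff(g[:,225]); w=abs(gy[75:84]); rep('base end',225,75.5+(w*np.arange(9)).sum()/w.sum(),12)
rep('screw',150+375/5-.4,75+200/5-.4,22)
```

```text
blockL fix x -32.7 y 58.7 181.60994764397907 118
blockR fix x 34.4 y 58.7 270.0473251028807 118
baseL fix x -55.2 y 58.5 155.91772151898735 118
baseR fix x 55.8 y 58.5 296.8284671532847 118
block end fix x -14.6 y 69.1 205 103.84146341463415
base end fix x -0.1 y 88.4 225 78.23972602739725
screw fix x -0.0 y 61.2 224.6 114.6
```

```bash
python3 -m creep '[{"tx":-0.7,"ty":0,"tz":15,"rx":0,"ry":0,"rz":0},{"tx":-0.7,"ty":0,"tz":30,"rx":0,"ry":0,"rz":0},{"tx":-0.7,"ty":0,"tz":40,"rx":0,"ry":0,"rz":0},{"tx":-0.7,"ty":0,"tz":46,"rx":0,"ry":0,"rz":0},{"tx":-0.7,"ty":0,"tz":46,"rx":0,"ry":0,"rz":0},{"tx":-0.7,"ty":0,"tz":46,"rx":0,"ry":0,"rz":0},{"tx":-0.7,"ty":0,"tz":46,"rx":0,"ry":0,"rz":0}]'
python3 - <<'E'
from h import *
s=manip.state(); print(s['t'],s['ee_pos'],s['tcp_rot'],s['wrist_force'],s['ft_torque'],s['width'])
yax=np.array([.0961,.9954,0]);xax=np.array([.9954,-.0961,0]);M=np.array([546.4,239.2,0]); q=s['ee_pos']-M; print(q@xax,q@yax)
c=vision.camera_model('wrist'); p,d=vision.grab_frame('wrist')
np.savez('pics/w10.npz',d=d,p=p,**c)
cv2.imwrite('pics/w10z.png',cv2.resize(p[65:200,130:305,::-1],None,fx=4.4,fy=4.4,interpolation=cv2.INTER_CUBIC))
E
```

```text
t: 14.2
ee_pos: [574.5, 235.6, 66.0]
tcp_rot: [[0.096, 0.995, 0.005], [0.995, -0.096, 0.001], [0.002, 0.005, -1.0]]
wrist_force: [0.1, 0.1, -2.6]
width: 10.0
14.2 [574.51487153 235.64461286  66.0268282 ] [[ 0.09625629  0.99534483  0.00483601]
 [ 0.99535503 -0.09626359  0.00130087]
 [ 0.00176035  0.00468833 -0.99998746]] [ 0.10847454  0.07404485 -2.61922073] [-0.02317098 -0.17872919  0.03295898] 9.979660716423453
28.32721582320981 -0.8371932052630788
```

View pics/w10z.png

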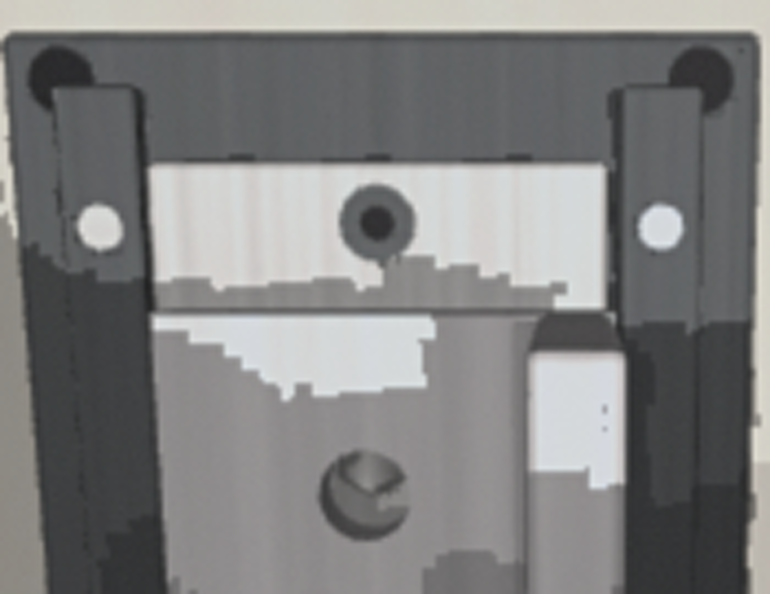

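Run:
```python
from h import *
z=np.load('pics/w10.npz'); c={k:z[k] for k in('fx','fy','cx','cy','position','attitude')}
p=z['p']; cv2.imwrite('pics/w10y.png',cv2.resize(p[160:196,196:232,::-1],None,fx=16,fy=16,interpolation=cv2.INTER_CUBIC))
P=cloud(c,z['d'].astype(float))
yax=np.array([.0961,.9954,0]);xax=np.array([.9954,-.0961,0]);M=np.array([546.4,239.2,0])
Q=P-M; fx=Q@xax; fy=Q@yax
r=np.s_[162:192:2,198:228:2]
print(P[r][...,2].astype(int));
```

```text
[[ 55  56  54  54  54  55  54  53  55  55  54  54  54  55  54]
 [ 55  53  54  54  54  53  53  55  54  53  54  54  54  55  55]
 [ 55  54  54  55  54  54  53  54  54  53  54  54  53  54  55]
 [ 54  54  54  54  53  35  36  37  38  37  53  53  53  54  53]
 [ 55  54  55  53  21  36  38  38  36  38  37  55  55  54  55]
 [ 54  54  54  50  21  35  37  37  38  37  37  36  54  54  54]
 [ 54  54  54  48  22  22  36  38  39  39 245  35  21  54  54]
 [ 53  54  54  47  21  20  23  36  38  36  21  22  21  54  53]
 [ 55  53  53  48  21  22  21  22  21  23  21  21  21  55  53]
 [ 54  53  55  51  46  22  21  20  21  21  21  21  22  54  54]
 [ 54  54  54  54  49  45  22  21  22  21  21  21  55  54  54]
 [ 54  53  55  54  52  49  48  46  21  45  48  51  54  54  54]
 [ 53  55  55  54  54  53  52  50  50  51  53  54  55  53  54]
 [ 55  54  55  54  54  53  54  54  55  54  54  56  53  54  54]
 [ 53  54  54  54  54  54  55  55  55  54  54  54  53  53  53]]
```

View pics/w10y.png

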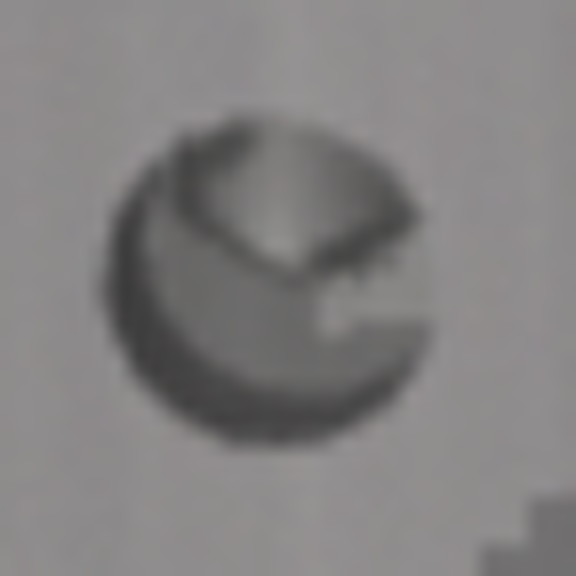

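Run:
```python
from h import *
z=np.load('pics/w10.npz'); c={k:z[k] for k in('fx','fy','cx','cy','position','attitude')}
yax=np.array([.0961,.9954,0]);xax=np.array([.9954,-.0961,0]);M=np.array([546.4,239.2,0])
def rep(n,u,v,zz):
    q=ray(c,u-.5,v-.5,zz)-M; print(n,'fix x %.2f y %.2f'%(q@xax,q@yax))
f=lambda a,b:(196+a/16,160+b/16)
rep('hole c',*f(267,280),54.3); rep('hole L',*f(105,280),54.3); rep('hole R',*f(430,280),54.3); rep('hole bottom',*f(270,445),54.3);rep('hole top',*f(260,108),54.3)
rep('pin vertex z38',*f(295,272),38); rep('pin vertex z35',*f(295,272),35)
rep('left side of pin',*f(170,190),35);rep('right side of pin',*f(415,215),35)
```

```text
hole c fix x 1.09 y 27.45
hole L fix x -4.61 y 27.46
hole R fix x 6.83 y 27.44
hole bottom fix x 1.00 y 21.50
hole top fix x 1.04 y 33.57
pin vertex z38 fix x -0.07 y 24.67
pin vertex z35 fix x -0.47 y 24.10
left side of pin fix x -5.19 y 27.33
right side of pin fix x 4.24 y 26.34
```

```bash
python3 -m creep '[{"tx":0,"ty":-1.5,"tz":2,"rx":0,"ry":0,"rz":0},{"tx":0,"ty":-1.5,"tz":4,"rx":0,"ry":0,"rz":0},{"tx":0,"ty":-1.5,"tz":5,"rx":0,"ry":0,"rz":0},{"tx":0,"ty":-1.5,"tz":5,"rx":0,"ry":0,"rz":0},{"tx":0,"ty":-1.5,"tz":5,"rx":0,"ry":0,"rz":0},{"tx":0,"ty":-1.5,"tz":5,"rx":0,"ry":0,"rz":0},{"tx":0,"ty":-1.5,"tz":5,"rx":0,"ry":0,"rz":0}]'
cat > st.py <<'E'
from h import *
s=manip.state(); print(s['t'],s['ee_pos'].round(2),s['wrist_force'].round(2),s['ft_torque'].round(3),round(s['width'],2)); print(s['tcp_rot'].round(4)[:,2])
yax=np.array([.0961,.9954,0]);xax=np.array([.9954,-.0961,0]);M=np.array([546.4,239.2,0]); q=s['ee_pos']-M; print('fix xy',q@xax,q@yax)
E
python3 st.py
```

```text
t: 14.95
ee_pos: [573.1, 235.8, 61.2]
tcp_rot: [[0.096, 0.995, 0.005], [0.995, -0.096, 0.001], [0.002, 0.005, -1.0]]
wrist_force: [0.2, -0.6, -3.1]
width: 10.0
14.95 [573.15 235.85  61.2 ] [ 0.21 -0.57 -3.08] [-0.042 -0.113  0.048] 9.96
[ 0.0052  0.0014 -1.    ]
fix xy 26.94825470854059 -0.7640141414068796
```

```bash
python3 -m creep '[{"tx":0,"ty":0,"tz":1.5,"rx":0.005,"ry":0,"rz":0},{"tx":0,"ty":0,"tz":3,"rx":0.005,"ry":0,"rz":0},{"tx":0,"ty":0,"tz":4.5,"rx":0.005,"ry":0,"rz":0},{"tx":0,"ty":0,"tz":6,"rx":0.005,"ry":0,"rz":0},{"tx":0,"ty":0,"tz":6,"rx":0.005,"ry":0,"rz":0},{"tx":0,"ty":0,"tz":6,"rx":0.005,"ry":0,"rz":0}]'; python3 st.py
```

```text
t: 15.55
ee_pos: [573.1, 235.8, 55.1]
tcp_rot: [[0.096, 0.995, -0.0], [0.995, -0.096, 0.002], [0.002, -0.0, -1.0]]
wrist_force: [0.2, -0.2, -2.2]
width: 9.7
15.55 [573.12 235.82  55.1 ] [ 0.22 -0.22 -2.24] [-0.101 -0.158  0.013] 9.74
[-0.      0.0018 -1.    ]
fix xy 26.923591106054968 -0.7990562987599353
```

```bash
python3 -m creep '[{"tx":0,"ty":0,"tz":1.5,"rx":0,"ry":0,"rz":0},{"tx":0,"ty":0,"tz":3,"rx":0,"ry":0,"rz":0},{"tx":0,"ty":0,"tz":4.5,"rx":0,"ry":0,"rz":0},{"tx":0,"ty":0,"tz":6,"rx":0,"ry":0,"rz":0},{"tx":0,"ty":0,"tz":7.5,"rx":0,"ry":0,"rz":0},{"tx":0,"ty":0,"tz":8,"rx":0,"ry":0,"rz":0},{"tx":0,"ty":0,"tz":8,"rx":0,"ry":0,"rz":0}]'; python3 st.py
```

```text
t: 16.25
ee_pos: [573.0, 235.8, 46.9]
tcp_rot: [[0.096, 0.995, -0.0], [0.995, -0.096, 0.002], [0.002, -0.0, -1.0]]
wrist_force: [0.2, 0.5, -3.2]
width: 9.7
16.25 [573.03 235.8   46.9 ] [ 0.21  0.45 -3.19] [-0.081 -0.14  -0.007] 9.7
[-3.0e-04  1.8e-03 -1.0e+00]
fix xy 26.82993052259275 -0.8269407816894437
```

Both pins engaged freely; bottom ≈25.4 mm. Down to the seat.

```bash
python3 -m creep '[{"tx":0,"ty":0,"tz":1,"rx":0,"ry":0,"rz":0},{"tx":0,"ty":0,"tz":2,"rx":0,"ry":0,"rz":0},{"tx":0,"ty":0,"tz":3,"rx":0,"ry":0,"rz":0},{"tx":0,"ty":0,"tz":4,"rx":0,"ry":0,"rz":0},{"tx":0,"ty":0,"tz":4.5,"rx":0,"ry":0,"rz":0},{"tx":0,"ty":0,"tz":4.5,"rx":0,"ry":0,"rz":0}]'; python3 st.py
```

```text
t: 16.85
ee_pos: [573.2, 235.9, 43.6]
tcp_rot: [[0.096, 0.995, 0.0], [0.995, -0.096, 0.002], [0.002, 0.0, -1.0]]
wrist_force: [-2.0, 0.2, 4.1]
width: 9.8
16.85 [573.17 235.92  43.57] [-2.03  0.25  4.07] [-0.384  0.539 -0.059] 9.84
[ 4.0e-04  1.9e-03 -1.0e+00]
fix xy 26.958864470847008 -0.6926570398059936
```

```bash
python3 -m creep '[{"tx":0,"ty":0,"tz":0,"rx":0,"ry":0,"rz":0},{"tx":0,"ty":0,"tz":0,"rx":0,"ry":0,"rz":0},{"tx":0,"ty":0,"tz":0,"rx":0,"ry":0,"rz":0},{"tx":0,"ty":0,"tz":0,"rx":0,"ry":0,"rz":0},{"tx":0,"ty":0,"tz":0,"rx":0,"ry":0,"rz":0}]' 0.6; python3 st.py
python3 -m creep '[{"tx":0,"ty":0,"tz":-10,"rx":0,"ry":0,"rz":0},{"tx":0,"ty":0,"tz":-30,"rx":0,"ry":0,"rz":0},{"tx":0,"ty":0,"tz":-60,"rx":0,"ry":0,"rz":0},{"tx":0,"ty":0,"tz":-95,"rx":0,"ry":0,"rz":0},{"tx":-35,"ty":-10,"tz":-125,"rx":0,"ry":0,"rz":0},{"tx":-70,"ty":-27,"tz":-155,"rx":0,"ry":0,"rz":0},{"tx":-90,"ty":-27,"tz":-165,"rx":0,"ry":0,"rz":0},{"tx":-90,"ty":-27,"tz":-165,"rx":0,"ry":0,"rz":0},{"tx":-90,"ty":-27,"tz":-165,"rx":0,"ry":0,"rz":0}]'
python3 - <<'E'
from h import *
c=vision.camera_model('wrist'); p,d=vision.grab_frame('wrist')
np.savez('pics/w11.npz',d=d,p=p,**c); cv2.imwrite('pics/w11.png',p[:,:,::-1])
yax=np.array([.0961,.9954,0]);xax=np.array([.9954,-.0961,0]);M=np.array([546.4,239.2,0])
P=cloud(c,d.astype(float)); Q=np.stack([(P-M)@xax,(P-M)@yax,P[...,2]],-1).reshape(-1,3)
R=Q[(abs(Q[:,0])<45)&(abs(Q[:,1])<60)]
A=R[(abs(R[:,2]-76)<4)]; print('plain top',len(A),A.mean(0),cv2.minAreaRect(A[:,:2].astype(np.float32)))
A=R[(abs(R[:,2]-32)<4)&(R[:,0]<18)]; k=np.linalg.lstsq(np.c_[A[:,:2],np.ones(len(A))],A[:,2],rcond=None)[0]; print('holed leg plane',len(A),k)
A=R[(R[:,2]>36)&(R[:,2]<45)&(R[:,0]<15)]
for sg in(-1,1):
    B=A[(A[:,1]*sg>0)]; print('pin',len(B),B.mean(0) if len(B) else '')
E
```

```text
t: 17.35
ee_pos: [573.1, 235.9, 43.3]
tcp_rot: [[0.096, 0.995, 0.0], [0.995, -0.096, 0.002], [0.002, 0.0, -1.0]]
wrist_force: [0.6, -0.5, -0.7]
width: 37.7
17.35 [573.14 235.89  43.34] [ 0.59 -0.54 -0.68] [-0.085 -0.076 -0.056] 37.72
[ 2.0e-04  1.9e-03 -1.0e+00]
fix xy 26.930513140617528 -0.7244390126586946
t: 18.25
ee_pos: [537.8, 148.7, 208.8]
tcp_rot: [[0.097, 0.995, 0.001], [0.995, -0.097, 0.003], [0.003, 0.001, -1.0]]
wrist_force: [0.1, 0.4, 0.8]
width: 37.5
plain top 1416 [26.73719923  2.2460449  76.38939227] ((26.8845157623291, 0.3955726623535156), (99.11102294921875, 10.102021217346191), 89.88058471679688)
holed leg plane 4449 [-1.98496311e-04  9.79503362e-05  3.20730922e+01]
pin 121 [ 1.97720622e-02 -2.64113269e+01  3.76716605e+01]
pin 49 [ 0.09769197 27.51980793 37.50736725]
```

View pics/w11.png

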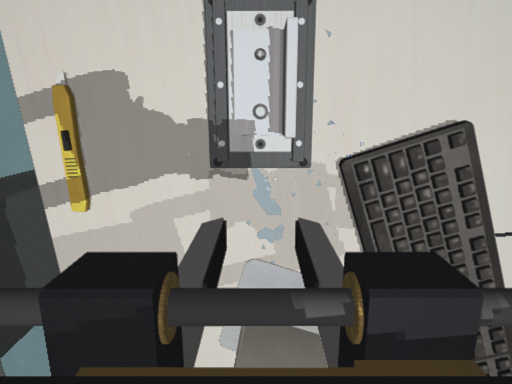

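Run:
```python
from h import *
p,d=vision.grab_frame('top'); a=cv2.imread('pics/top0.png'); b=p[:,:,::-1]
def cen(im,lo,hi,box):
    x0,x1,y0,y1=box; m=cv2.inRange(cv2.cvtColor(im[y0:y1,x0:x1].copy(),cv2.COLOR_BGR2HSV),lo,hi); M=cv2.moments(m,True); return M['m00'],M['m10']/max(M['m00'],1),M['m01']/max(M['m00'],1)
for n,lo,hi,bx in(('tape',(0,150,80),(10,255,255),(240,290,205,255)),('cutter',(20,130,80),(35,255,255),(160,225,235,260)),('thermo',(20,130,80),(35,255,255),(350,420,215,275))): print(n,cen(a,lo,hi,bx),cen(b,lo,hi,bx))
for n,(x0,x1,y0,y1) in dict(label=(128,160,120,158),clamp=(112,152,220,252)).items(): print(n,np.abs(a[y0:y1,x0:x1].astype(int)-b[y0:y1,x0:x1]).mean())
s=manip.state(); print(s['t'],s['wrist_force'])
print(manip.hand_in())
```

```text
tape (394.0, 22.426395939086294, 25.073604060913706) (395.0, 22.374683544303796, 25.10886075949367)
cutter (223.0, 33.82959641255606, 12.372197309417041) (3.0, 54.333333333333336, 13.333333333333334)
thermo (631.0, 38.152139461172744, 32.91125198098257) (639.0, 37.86854460093897, 32.83255086071988)
label 52.833059210526315
clamp 18.5171875
18.35 [-0.16566918 -0.10205102  0.76615927]
the job is handed in; nothing more can be done
None
```

I rolled the bracket over its heel onto its holed leg, let go, regripped it by the plain leg and lowered it onto the fixture. Both pins engaged without a search, after one 1.4 mm correction from the wrist view through the small hole. I handed in at 18.4 s, and no verdict was reported.

**Last checks on the bracket:**
- The holed leg's upper face measured 32.07 mm high, against 32 mm expected, with a tilt of about 0.0002 rad.
- Both pins showed through the holes at 37.5–37.7 mm, against 38 mm nominal. They sat within 0.1 mm of the pin line and about ±27 mm along it.
- The plain leg stood upright with its top at 76.4 mm, against 76 mm expected.
- The fingers were open and clear of the bracket, at TCP height about 209 mm, and the wrist force was under 1 N.

**Bystanders:** The tape roll and thermometer had moved less than one pixel in the top view. For the cutter, label roll and tube clamp the before/after comparison in that view failed: the cutter's colour mask was nearly empty and the label roll and clamp areas looked different. I put that down to the arm and its shadow blocking the view, but did not save that picture to confirm it. The cutter was lying undisturbed in the last wrist picture. The other two have no final check, though nothing came near them.

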